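Open the ball-mill jar and lay its screw lid on the ware board

ROBOT

A 7-joint arm with a two-finger parallel gripper is mounted at the origin on the work surface. World frame = base frame: x ahead of the robot, y to its left, z up, the work surface at z = 0. Lengths are in mm, angles in rad, forces in N, time in s.
With the tool pointing down it reaches from about 400 to 875 mm from the base axis. Payload 19.3 kg.
Tool frame: the origin (TCP) lies between the finger pads; the fingertips stand 19 mm ahead of it and the grasp point (between the pads) is the TCP; z points along the fingers, y is the line along which they close (so a half turn about z gives the same grasp; the last joint's range is limited). The gripper opens to 85 mm and grips with 20 to 120 N. Pads are 22 mm wide; open, the fingers measure 114 mm over their backs; the gripper's body (76 mm by 85 mm) begins 54 mm behind the grasp point. The pads swing forward as they close: fully open they stand 13 mm farther back than shut.
Start: joints at [-1.246, 0.521, -0.036, 1.599, 0.021, 1.021, -0.113], TCP at [240.407, 576.905, 250.291] pointing down, gripper open.
Joint ranges: [-2.91, 2.91], [-0.3, 2.13], [-1.5, 1.42], [0.17, 2.43], [-1.26, 4.41], [0.16, 1.93], [-2.52, 2.52]. Speed limits (rad/s): [1.89, 1.89, 2.39, 2.39, 3.01, 3.01, 3.01].

INTERFACE

Orientations are given as a rotation vector (axis times angle).
In Python, from rig import ctrl gives the robot as it stands.
- The arm moves only by the tool move_arm, never from a script. Its argument "series" is one flat list of numbers, 5 for each row, row after row: the opening in per cent of the stroke, from 0 (shut) to 100 (fully open), then the shift along the tool's x, y, z in m, then the turn about the tool's z in rad. A call has 1 to 10 rows; each row is the pose to reach, as a shift and turn from the pose commanded when the call began, along the tool's axes at that moment; what a row does not reach only later rows make up. A row lasts 1/12 s, in which the tool goes at most 41.7 mm and 7.16 degrees, less where a joint would pass 70% of its speed; a pose out of reach is approached as far as the arm can. A call with a gripper value outside its range is refused whole. The fingers move at their own pace and stop on an object; "newtons" is the grip in N (left out, the last holds). Time passes only in rows, so rows that repeat a pose let the fingers close. It gives the time, the measured TCP pose, the force, the opening and the grip force at its end, in the units of the state.
- ctrl.sense(): the state, without advancing time (a new reading comes with each control period).
- ctrl.grab_frame(name): name is "side" or "top" or "wrist"; returns the picture (400x640x3 uint8, red, green, blue); there is no depth.
- ctrl.get_calibration(name): a dict with "mtx" (3x3 intrinsics, pixels), "R" (3x3) and "t" (3): a world point X has camera coordinates R X + t. Camera axes: x right, y down, z forward; pixel columns grow to the right and rows downward; lengths in mm; the calibration is good to about 2 mm. A picture is of the moment at which its call begins: read the wrist's pose just before it. get_calibration takes no time and is no camera call; for the wrist camera it gives the pose at the moment of the call.
- ctrl.job_done(): hands the job in; it is judged then, once.
The state is a dict: "t": time; "q": joint angles; "qvel": joint speeds; "joint_efforts": joint torques, N m; "ee_pos": TCP position; "eef_rot": TCP orientation; "ft_force": force on the tool from outside, world axes, zero at the start; "moment": the same for the moment, N m; "gripper_width": finger opening in mm; "grasp_force": force on a finger pad.
Only numpy, scipy, OpenCV 4.12 (cv2) and the standard library are available. Lean on these libraries where they do the work, as an engineer would, in place of code of your own. Each camera call takes 0.05 s, during which the arm holds its last target. There are 200 camera calls.

TASK

The milling run is over: open the ball-mill jar. Spin its screw lid off counter-clockwise by pushing its wing bar round, several turns until the threads let go, without forcing the thread, then lift it off and lower it, not drop it, onto the clear part of the ware board, lying flat with its bar up and the round of the lid wholly on the board. Leave the vase, the bowl and the loop tool where they are.

Things in the scene. Friction and masses are not known exactly. Their poses are not given: they have to be found in the camera images.
- mill_jar: Ball-mill jar upright on the bench, full, too heavy to shift (fixed): off-white plastic cylinder 140 mm across with two black rubber tyres (148 mm), 128 mm to the shoulder, then a threaded neck (87 mm over the thread) up to the rim 172 mm above the bench. Origin: centre of its underside; z up is the thread's axis.
- lid: Grey screw lid of the jar, 0.19 to 0.40 kg: round ribbed skirt 100 mm across, flat top face 48 mm above its lower edge, and on that a straight upright wing bar right across the middle, along the lid's own x: 136 mm long (18 mm past the skirt each side), 16 mm wide, 18 mm tall. Origin: centre of the skirt's lower edge, z up; screwed home it is 130 mm above the bench.
- lid_bar (a point): Centre of the top face of the lid's wing bar, 66 mm above the lid's origin; the space on both sides of the bar, above the lid's top face, is free.
- ware_board: Pale wooden ware board lying on the bench, fixed, 340 mm long (its x, roughly away from the robot), 180 mm wide (its y), top face 28 mm above the bench. Origin: centre of its underside, at bench height. The bisque vase stands towards its +x end, the rest is clear.
- board_space (a point): Middle of the clear part of the board, on its top face, 55 mm from the board's centre towards its -x end; the lid set down here has some 25 mm of board or more to spare all round.
- vase: Bisque vase standing on the far end of the board, 78 mm across, 118 mm tall. Origin: centre of its foot. Bystander.
- bowl: Small bisque bowl on the bench, 90 mm across, 50 mm tall. Origin: centre of its foot. Bystander.
- loop_tool: Wooden-handled loop tool lying on the bench along its x, 165 mm long, 13 mm thick. Origin: under the middle. Bystander.
- jar_mouth (a point): Centre of the jar's rim, 172 mm up. Right-hand thread, 8 mm per turn. The lid opens counter-clockwise seen from above, easily if pushed near the end of its bar, and stays where left; pushed hard it rocks a few degrees in its last turn. It is free after 2.25 turns, 18 mm higher, then must go straight up 25 mm or more to clear the neck. Past 2.4 turns it may click down one thread but stays free.
Things that resemble listed ones, but are neither listed nor needed, are in the scene too. Leave any black or blue look-alike of the lid alone.

How it is judged:
By the outcome, as a careful person would: the job done as asked, in the order asked, and still so for the second after the job is handed in, with the robot touching nothing.
It also fails if it takes over 72 s, if anything falls off the work surface, if the arm or the gripper's body presses on something with over 40 N, if the wrist force passes 120 N, or if a joint passes its speed limit or range.

## Working session

There is one attempt and no reset: what is moved stays moved. The work goes in short steps, Python scripts to look and compute and a tool call to move; the robot and the scene stay as the last step left them, time stands still between calls to the robot, and variables do not carry over. Pictures are saved under pics/ and viewed, at most 10 in all, crops included, and the job is handed in when it is done.

Besides the shell and the picture viewer there is one more tool, called after "Emit:" as name(argument=value, ...), one argument or row to a line, values as JSON. move_arm: Moves the arm, as the interface text tells. Its arguments: {"type":"object","properties":{"series":{"type":"array"},"newtons":{"type":"number"}},"required":["series"]}

```bash
mkdir -p pics; ls; python3 - <<'E'
from rig import ctrl
import cv2,numpy as np
np.set_printoptions(suppress=True,precision=3)
for n in("top","side"):
    cv2.imwrite(f"pics/{n}0.png",ctrl.grab_frame(n)[:,:,::-1]); c=ctrl.get_calibration(n); print(n,-c["R"].T@c["t"],c["R"],c["mtx"])
s=ctrl.sense();print(s)
E
```

```text
pics
top [ 300.861   92.543 1171.891] [[ 0.021 -1.     0.022]
 [-0.987 -0.024 -0.158]
 [ 0.159 -0.018 -0.987]] [[377.985   0.    316.657]
 [  0.    377.985 199.368]
 [  0.      0.      1.   ]]
side [ 100.717 -431.496  885.816] [[ 0.809 -0.588  0.009]
 [-0.44  -0.615 -0.654]
 [ 0.39   0.525 -0.756]] [[394.542   0.    323.448]
 [  0.    394.542 204.165]
 [  0.      0.      1.   ]]
{'t': 0.1, 'q': array([-1.246,  0.522, -0.036,  1.6  ,  0.021,  1.021, -0.113]), 'qvel': array([ 0.001, -0.001,  0.001, -0.   , -0.001, -0.   , -0.003]), 'joint_efforts': array([  0.005, -92.849,   1.985, -37.053,   0.018,   0.005,   0.   ]), 'ee_pos': array([240.364, 576.644, 249.793]), 'eef_rot': array([-0.616, -3.081,  0.002]), 'ft_force': array([0.171, 0.268, 0.564]), 'moment': array([ 0.036,  0.005, -0.007]), 'grasp_force': 0.0, 'gripper_width': 85.21291737710794}
```

View pics/top0.png

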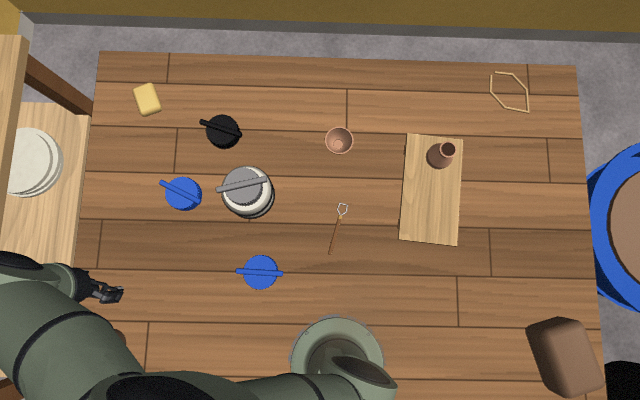

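View pics/side0.png

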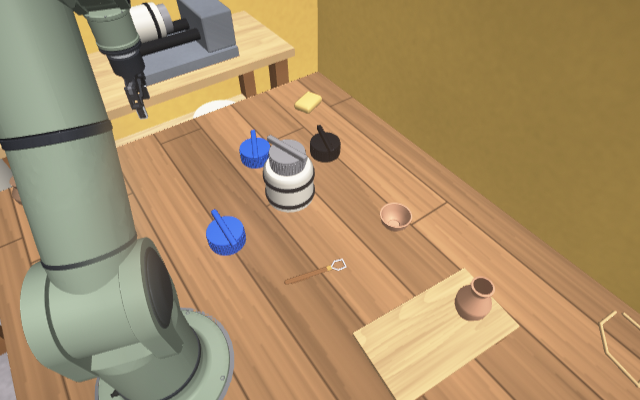

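Lid candidates in the top view are black (221,131), blue (182,194), blue (261,272), and grey on the white jar (245,186). The grey one matches the description. The board is at (432,190), with the vase at its far end. I'll check both in a close crop.

```bash
python3 - <<'E'
import cv2,numpy as np
a=cv2.imread("pics/top0.png");b=cv2.imread("pics/side0.png")
f=lambda im,x,y,w,h,s:cv2.resize(im[y:y+h,x:x+w],None,fx=s,fy=s,interpolation=cv2.INTER_CUBIC)
A=f(a,205,150,80,80,5);C=f(a,390,125,80,130,3);B=f(b,250,125,80,100,5)[:,:390]
o=np.zeros((600,800,3),np.uint8)
o[:400,:400]=A;o[:500,405:795]=B
cv2.imwrite("pics/crop1.png",o);cv2.imwrite("pics/crop2.png",f(a,390,120,100,140,4))
E
```

```text
(no output)
```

View pics/crop1.png

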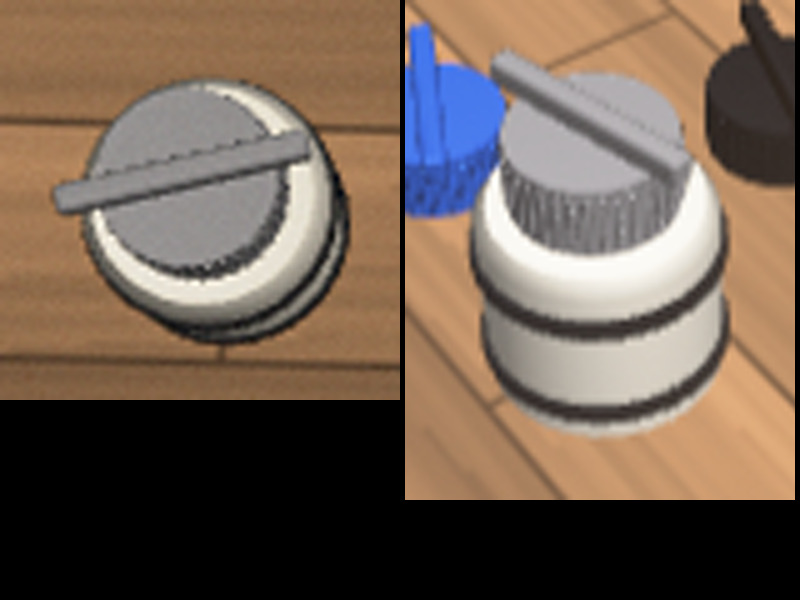

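View pics/crop2.png

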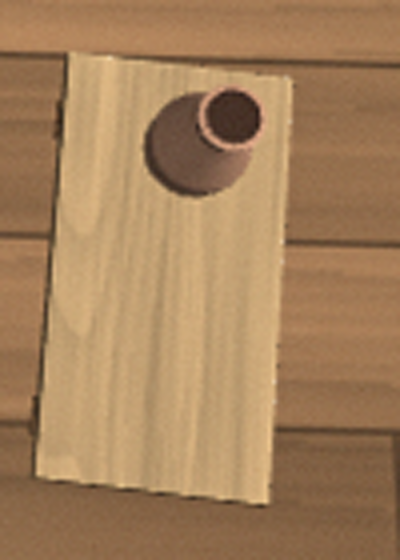

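The crop confirms the grey lid on the white jar. Its bar ends are at crop (55,198) and (308,145) in top, and (502,62) and (683,162) in side. The board corners are at crop2 (68,52), (292,77), (270,503) and (36,478). Next I'll triangulate.

```bash
cat > h.py <<'E'
from rig import ctrl
import numpy as np
from scipy.spatial.transform import Rotation as Ro
np.set_printoptions(suppress=True,precision=2)
def ray(n,u,v,z,c=None):
    c=c or ctrl.get_calibration(n);o=-c["R"].T@c["t"]
    d=c["R"].T@np.linalg.solve(c["mtx"],[u,v,1.]);return o+d*(z-o[2])/d[2]
E
python3 - <<'E'
from h import *
for n,ps in (("top",[((55)/5+205,198/5+150),(308/5+205,145/5+150)]),("side",[((502-405)/5+250,62/5+125),((683-405)/5+250,162/5+125)])):
    e=[ray(n,*p,196) for p in ps];m=(e[0]+e[1])/2;d=e[1]-e[0];print(n,e,m,np.linalg.norm(d),np.degrees(np.arctan2(d[1],d[0])))
c=[ray("top",u/4+390,v/4+120,28) for u,v in [(68,52),(292,77),(270,503),(36,478)]]
m=np.mean(c,0);x=(c[0]+c[1]-c[2]-c[3])/2;print(c,m,np.linalg.norm(x),np.degrees(np.arctan2(x[1],x[0])),"space",m-55*x/np.linalg.norm(x))
s=ctrl.sense();print(Ro.from_rotvec(s["eef_rot"]).as_matrix())
E
```

```text
top [array([477.32, 337.6 , 196.  ]), array([508.97, 207.08, 196.  ])] [493.15 272.34 196.  ] 134.29854079584155 -76.37237867656279
side [array([478.03, 325.92, 196.  ]), array([512.75, 203.32, 196.  ])] [495.39 264.62 196.  ] 127.422270418234 -74.187784055773
[array([ 705.18, -210.96,   28.  ]), array([ 689.6 , -389.33,   28.  ]), array([ 353.08, -358.77,   28.  ]), array([ 368.01, -180.84,   28.  ])] [ 528.97 -284.98   28.  ] 338.20837115055167 -5.146008957906896 space [ 474.19 -280.04   28.  ]
[[-0.92  0.38 -0.  ]
 [ 0.38  0.92 -0.  ]
 [-0.   -0.   -1.  ]]
```

Emit:
move_arm(
  series=[100,-0.03,-0.016,-0.005,0.12,100,-0.07,-0.037,-0.01,0.24,100,-0.105,-0.056,-0.015,0.36,100,-0.14,-0.074,-0.02,0.48,100,-0.175,-0.093,-0.025,0.6,100,-0.21,-0.111,-0.03,0.72,100,-0.245,-0.13,-0.035,0.84,100,-0.28,-0.148,-0.04,0.96,100,-0.315,-0.167,-0.045,1.08,100,-0.35,-0.185,-0.05,1.2],
)

```text
t: 0.93
ee_pos: [493.1, 269.6, 300.6]
eef_rot: [-2.254, -2.188, 0.0]
ft_force: [-0.0, 0.4, 0.3]
gripper_width: 85.3
grasp_force: 0.0
```

```bash
python3 - <<'E'
from h import *
import cv2
c=ctrl.get_calibration("wrist");im=ctrl.grab_frame("wrist");cv2.imwrite("pics/w1.png",im[:,:,::-1])
np.savez("w1.npz",**c);print(-c["R"].T@c["t"],c["R"],c["mtx"])
s=ctrl.sense();print(s["q"],s["ee_pos"],Ro.from_rotvec(s["eef_rot"]).as_matrix())
E
```

```text
[495.98 350.59 424.2 ] [[ 1.   -0.03  0.  ]
 [-0.03 -0.95  0.32]
 [-0.01 -0.32 -0.95]] [[328.95   0.   317.38]
 [  0.   328.95 199.93]
 [  0.     0.     1.  ]]
[-0.85  0.39  0.35  1.72 -0.14  1.06 -0.5 ] [498.04 262.91 301.75] [[ 0.05  1.    0.  ]
 [ 1.   -0.05 -0.  ]
 [-0.    0.   -1.  ]]
```

View pics/w1.png

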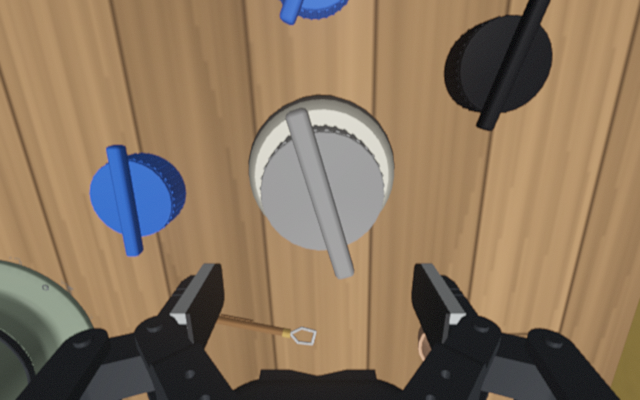

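The wrist view shows the grey lid's top disc spanning columns 261–384 and rows 128–249. Its bar ends are at about (297,112) and (343,273).

```bash
python3 - <<'E'
from h import *
c=dict(np.load("w1.npz"))
e=[ray("",297,112,196,c),ray("",343,273,196,c)];d=e[1]-e[0];print(e,(e[0]+e[1])/2,np.linalg.norm(d),np.degrees(np.arctan2(d[1],d[0])))
L,Rr,T,B=[ray("",*p,178,c) for p in((261,190),(384,190),(321,128),(321,249))];print(L,Rr,T,B,(L[0]+Rr[0])/2,(T[1]+B[1])/2)
s=ctrl.sense();print(s["t"],s["q"],s["ee_pos"],s["eef_rot"])
E
```

```text
[array([481.94, 336.89, 196.  ]), array([512.21, 212.78, 196.  ])] [497.08 274.84 196.  ] 127.74990803167782 -76.29301504728014
[449.81 277.72 178.  ] [545.88 274.86 178.  ] [497.92 323.91 178.  ] [495.34 225.17 178.  ] 497.8470480491267 274.5414841438184
0.9833 [-0.85  0.39  0.35  1.72 -0.14  1.06 -0.5 ] [498.04 262.91 301.75] [2.27 2.17 0.  ]
```

Emit:
move_arm(
  series=[100,0,0,0,0.12,100,0,0,0,0.24,100,0,0,0,0.36,100,0,0,0,0.48,100,0,0,0,0.6,100,0,0,0,0.72,100,0,0,0,0.84,100,0,0,0,0.96,100,0,0,0,1.08,100,0,0,0,1.2],
)

```text
t: 1.82
ee_pos: [492.1, 271.5, 300.1]
eef_rot: [3.096, 0.533, -0.001]
ft_force: [-0.1, -0.5, 0.8]
gripper_width: 85.6
grasp_force: 0.0
```

Emit:
move_arm(
  series=[100,0,0,0,0.12,100,0,0,0,0.24,100,0,0,0,0.36,100,0,0,0,0.48,100,0,0,0,0.6,100,0,0,0,0.6,100,0,0,0,0.6],
)

```text
t: 2.4
ee_pos: [492.1, 271.7, 300.0]
eef_rot: [3.116, -0.39, -0.0]
ft_force: [1.1, -0.5, -0.7]
gripper_width: 85.2
grasp_force: 0.0
```

```bash
python3 - <<'E'
from h import *
import cv2
s=ctrl.sense();c=ctrl.get_calibration("wrist");im=ctrl.grab_frame("wrist")
np.savez("w2.npz",**c);print(s["q"],s["qvel"],s["ee_pos"],Ro.from_rotvec(s["eef_rot"]).as_matrix())
h=cv2.resize(im[90:290,200:450],None,fx=3,fy=3,interpolation=cv2.INTER_CUBIC);cv2.imwrite("pics/w2.png",h[:,:,::-1])
E
```

```text
[-1.15  0.47  0.77  1.74 -0.36  1.09 -2.08] [ 0.01 -0.01 -0.02 -0.    0.01 -0.    0.03] [492.1  271.65 300.01] [[ 0.97 -0.25 -0.  ]
 [-0.25 -0.97 -0.  ]
 [-0.    0.   -1.  ]]
```

View pics/w2.png

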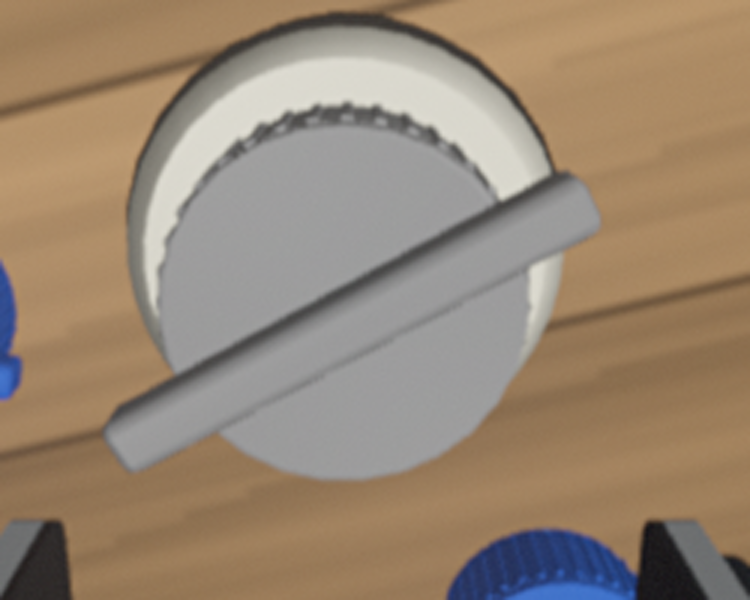

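The wrist view shows the disc spanning 162–527 by 122–480 in the crop, and the bar ends at about (587,198) and (122,452).

```bash
python3 - <<'E'
from h import *
c=dict(np.load("w2.npz"))
f=lambda u,v,z:ray("",u/3+200,v/3+90,z,c)
P=[f(*p,178) for p in((162,301),(527,301),(344.5,122),(344.5,480))];print(np.mean(P,0),[np.linalg.norm(P[i]-P[i+1]) for i in(0,2)])
e=[f(587,198,196),f(122,452,196)];d=e[1]-e[0];print((e[0]+e[1])/2,np.linalg.norm(d),np.degrees(np.arctan2(d[1],d[0]))%180)
E
```

```text
[498.76 271.41 178.  ] [np.float64(94.86494039943665), np.float64(97.5060502942761)]
[498.17 271.42 196.  ] 130.42367417192827 105.64455369349368
```

Emit:
move_arm(
  series=[100,0.002,-0.001,0.02,0,100,0.005,-0.001,0.045,0,100,0.005,-0.001,0.07,0,100,0.005,-0.001,0.085,0,100,0.005,-0.001,0.095,0,100,0.005,-0.001,0.099,0,100,0.005,-0.001,0.099,0,100,0.005,-0.001,0.099,0],
)

```text
t: 3.12
ee_pos: [497.8, 271.3, 202.0]
eef_rot: [-3.116, 0.395, -0.001]
ft_force: [-0.2, -0.8, 1.4]
gripper_width: 85.2
grasp_force: 0.0
```

```bash
python3 - <<'E'
from h import *
import cv2
s=ctrl.sense();print(s["ee_pos"],s["ft_force"])
a=ctrl.grab_frame("side")
A=cv2.resize(a[60:200,230:350],None,fx=4,fy=4,interpolation=cv2.INTER_CUBIC)
cv2.imwrite("pics/s2.png",A[:,:,::-1])
E
```

```text
[497.76 271.33 202.04] [-0.15 -0.76  1.35]
```

View pics/s2.png

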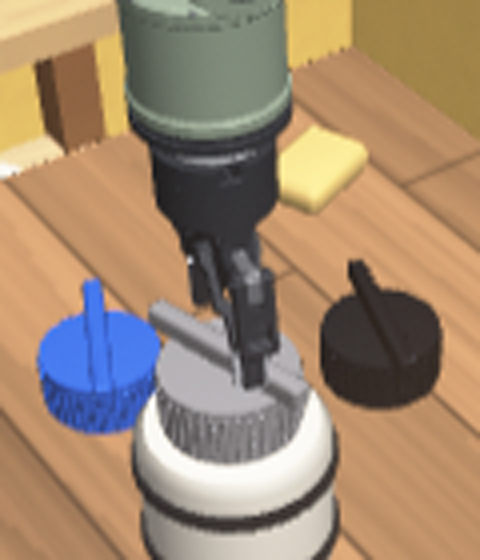

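The side crop shows the near fingertip's lower end at crop (255,388). I'll compare that with the projected tip heights.

```bash
python3 - <<'E'
from h import *
c=ctrl.get_calibration("side")
for r in(44,57):
  for w in(-11,11):
    for z in(183,196):
      p=c["mtx"]@(c["R"]@(np.array([497.8,271.3,0])+r*np.array([-.25,-.97,0])+w*np.array([.97,-.25,0])+[0,0,z])+c["t"]);p=p[:2]/p[2];print(r,w,z,(p-[230,60])*4)
E
```

```text
44 -11 183 [232.03 402.82]
44 -11 196 [230.83 387.93]
44 11 183 [264.13 394.54]
44 11 196 [263.24 379.65]
57 -11 183 [238.35 415.71]
57 -11 196 [237.2  400.83]
57 11 183 [270.66 407.3 ]
57 11 196 [269.83 392.41]
```

The fingertips sit about 6 mm ahead of the TCP when open, so I go down another 13 mm and start pushing counter-clockwise.

Emit:
move_arm(
  series=[100,0,0,0.008,0,100,0,0,0.013,0,100,0,0,0.013,0,100,0,0,0.013,-0.05,100,0,0,0.013,-0.1,100,0,0,0.013,-0.15,100,0,0,0.013,-0.2,100,0,0,0.013,-0.25,100,0,0,0.013,-0.3,100,0,0,0.013,-0.35],
)

```text
t: 4.0
ee_pos: [497.4, 271.2, 188.3]
eef_rot: [3.138, 0.156, -0.0]
ft_force: [0.8, -0.1, -0.4]
gripper_width: 85.5
grasp_force: 0.1
```

```bash
cat > st.py <<'E'
from h import *
s=ctrl.sense();R=Ro.from_rotvec(s["eef_rot"]).as_matrix()
print("t",s["t"],"ee",s["ee_pos"],"yaw_y",np.degrees(np.arctan2(R[1,1],R[0,1])),"q7",s["q"][6],"F",s["ft_force"],"M",s["moment"],"w",s["gripper_width"],"x",R[:2,0],"y",R[:2,1])
E
python3 st.py
```

```text
t 4.0 ee [497.4  271.21 188.32] yaw_y -84.30680648826707 q7 -1.6975107073229212 F [ 0.81 -0.12 -0.38] M [ 0.03 -0.07 -0.02] w 85.53114491906567 x [1.  0.1] y [ 0.1 -1. ]
```

Emit:
move_arm(
  series=[100,0,0,0,-0.08,100,0,0,0,-0.16,100,0,0,0,-0.24,100,0,0,-0.001,-0.32,100,0,0,-0.001,-0.4,100,0,0,-0.001,-0.48,100,0,0,-0.001,-0.56,100,0,0,-0.001,-0.64],
)

```text
t: 4.67
ee_pos: [497.6, 271.4, 189.5]
eef_rot: [-2.928, -1.137, -0.001]
ft_force: [1.5, 1.4, 1.5]
gripper_width: 85.2
grasp_force: 0.7
```

```bash
python3 st.py; python3 - <<'E'
from h import *
import cv2
a=ctrl.grab_frame("side");b=ctrl.grab_frame("top")
A=cv2.resize(a[60:200,230:350],None,fx=3,fy=3,interpolation=cv2.INTER_CUBIC)
B=cv2.resize(b[130:250,190:310],None,fx=3.5,fy=3.5,interpolation=cv2.INTER_CUBIC)
cv2.imwrite("pics/s3.png",np.hstack([A,B])[:,:,::-1])
E
```

```text
t 4.6667 ee [497.6  271.4  189.46] yaw_y -47.554946850439165 q7 -1.1790441731572618 F [1.5  1.43 1.48] M [ 0.29 -0.13 -0.1 ] w 85.224086476274 x [0.74 0.67] y [ 0.67 -0.74]
```

View pics/s3.png

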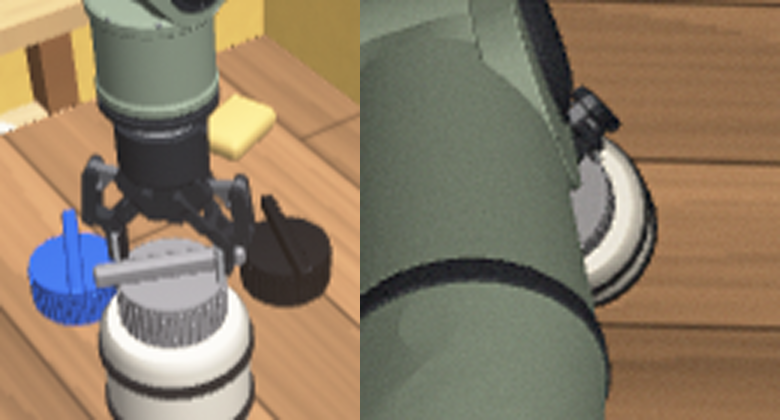

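The bar follows, with a finger on each end. I continue.

Emit:
move_arm(
  series=[100,0,0,0,-0.12,100,0,0,0,-0.24,100,0,0,0,-0.36,100,0,0,-0.001,-0.48,100,0,0,-0.001,-0.6,100,0,0,-0.001,-0.72,100,0,0,-0.001,-0.84,100,0,0,-0.0015,-0.96,100,0,0,-0.0015,-1.08,100,0,0,-0.0015,-1.2],
)

```text
t: 5.6
ee_pos: [497.3, 271.4, 190.8]
eef_rot: [-1.777, -2.591, -0.0]
ft_force: [-0.8, 1.5, 0.6]
gripper_width: 85.5
grasp_force: 0.6
```

Emit:
move_arm(
  series=[100,0,0,0,-0.12,100,0,0,0,-0.24,100,0,0,0,-0.36,100,0,0,-0.001,-0.48,100,0,0,-0.001,-0.6,100,0,0,-0.001,-0.72,100,0,0,-0.001,-0.84,100,0,0,-0.0015,-0.96,100,0,0,-0.0015,-1.08,100,0,0,-0.0015,-1.2],
)

```text
t: 6.43
ee_pos: [497.4, 271.1, 192.2]
eef_rot: [-0.004, -3.141, 0.0]
ft_force: [0.1, -0.1, 1.1]
gripper_width: 85.5
grasp_force: 0.9
```

```bash
python3 st.py
```

```text
t 6.4333 ee [497.38 271.12 192.21] yaw_y 89.86236967454337 q7 0.8344313702659057 F [ 0.11 -0.06  1.11] M [ 0.08  0.04 -0.13] w 85.48186350439408 x [-1.  0.] y [0. 1.]
```

Emit:
move_arm(
  series=[100,0,0,0,-0.12,100,0,0,0,-0.24,100,0,0,0,-0.36,100,0,0,-0.001,-0.48,100,0,0,-0.001,-0.6,100,0,0,-0.001,-0.72,100,0,0,-0.001,-0.84,100,0,0,-0.0015,-0.96,100,0,0,-0.0015,-1.08,100,0,0,-0.0015,-1.2],
)

```text
t: 7.27
ee_pos: [497.5, 271.3, 193.7]
eef_rot: [1.771, -2.595, -0.0]
ft_force: [-0.2, 2.4, 1.2]
gripper_width: 85.5
grasp_force: 0.9
```

Emit:
move_arm(
  series=[100,0,0,0,-0.12,100,0,0,0,-0.24,100,0,0,0,-0.36,100,0,0,0,-0.48,100,0,0,0,-0.48,100,0,0,0,-0.48],
)

```text
t: 7.77
ee_pos: [497.4, 270.8, 193.5]
eef_rot: [2.327, -2.109, -0.001]
ft_force: [0.3, 0.2, 0.9]
gripper_width: 85.6
grasp_force: 0.0
```

```bash
python3 st.py
```

```text
t 7.7667 ee [497.39 270.83 193.46] yaw_y -174.3727876896946 q7 2.2722953567538675 F [0.32 0.15 0.92] M [-0.01 -0.03 -0.  ] w 85.57268950410678 x [ 0.1 -1. ] y [-1.  -0.1]
```

Emit:
move_arm(
  series=[100,0,0,0,0.08,100,0,0,-0.02,0.08,100,0,0,-0.04,0.12,100,0,0,-0.04,0.24,100,0,0,-0.04,0.36,100,0,0,-0.04,0.48,100,0,0,-0.04,0.6,100,0,0,-0.04,0.72,100,0,0,-0.04,0.84,100,0,0,-0.04,0.96],
)

```text
t: 8.6
ee_pos: [497.3, 271.2, 233.8]
eef_rot: [1.082, -2.949, 0.0]
ft_force: [-0.1, -0.0, 0.1]
gripper_width: 85.1
grasp_force: 0.0
```

Emit:
move_arm(
  series=[100,0,0,0,0.12,100,0,0,0,0.24,100,0,0,0,0.36,100,0,0,0,0.48,100,0,0,0,0.6,100,0,0,0,0.72,100,0,0,0,0.84,100,0,0,0,0.96,100,0,0,0,1.08,100,0,0,0,1.2],
)

```text
t: 9.43
ee_pos: [497.4, 271.2, 233.9]
eef_rot: [0.773, 3.045, 0.0]
ft_force: [-0.8, -0.4, -0.3]
gripper_width: 85.1
grasp_force: 0.0
```

Emit:
move_arm(
  series=[100,0,0,0,0.12,100,0,0,0,0.24,100,0,0,0,0.36,100,0,0,0,0.48,100,0,0,0,0.6,100,0,0,0,0.72,100,0,0,0,0.84,100,0,0,0,0.96,100,0,0,0,1.06,100,0,0,0,1.06],
)

```text
t: 10.27
ee_pos: [497.3, 271.4, 233.9]
eef_rot: [2.204, 2.239, 0.0]
ft_force: [-1.3, -0.3, 0.4]
gripper_width: 85.5
grasp_force: 0.0
```

```bash
python3 st.py; python3 - <<'E'
from h import *
import cv2
im=ctrl.grab_frame("wrist");c=ctrl.get_calibration("wrist");np.savez("w3.npz",**c)
cv2.imwrite("pics/w3.png",im[:,:,::-1])
E
```

```text
t 10.2667 ee [497.33 271.39 233.94] yaw_y 0.8946005119564955 q7 -0.5358435282874363 F [-1.32 -0.29  0.44] M [ 0.02 -0.02  0.01] w 85.54502760926641 x [-0.02  1.  ] y [1.   0.02]
```

View pics/w3.png

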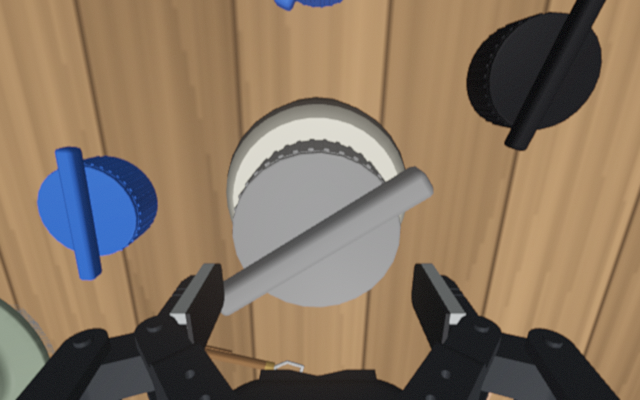

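The wrist view shows the bar ends at (222,300) and (428,180), so the bar is at about 31°. That means roughly 287° have been turned, and the gripper stands about 30° behind the bar. I go down and push the next half turn.

Emit:
move_arm(
  series=[100,0,0,0.018,0,100,0,0,0.036,0,100,0,0,0.039,0,100,0,0,0.039,0,100,0,0,0.039,-0.08,100,0,0,0.039,-0.16,100,0,0,0.039,-0.26,100,0,0,0.039,-0.38,100,0,0,0.039,-0.5,100,0,0,0.0385,-0.62],
)

```text
t: 11.15
ee_pos: [497.8, 271.6, 196.5]
eef_rot: [1.392, 2.815, 0.002]
ft_force: [0.1, 0.7, -1.2]
gripper_width: 85.8
grasp_force: 0.5
```

Emit:
move_arm(
  series=[100,0,0,0,-0.12,100,0,0,0,-0.24,100,0,0,0,-0.36,100,0,0,-0.001,-0.48,100,0,0,-0.001,-0.6,100,0,0,-0.001,-0.72,100,0,0,-0.001,-0.84,100,0,0,-0.0015,-0.96,100,0,0,-0.0015,-1.08,100,0,0,-0.0015,-1.2],
)

```text
t: 11.98
ee_pos: [498.0, 271.3, 198.1]
eef_rot: [-0.44, 3.109, 0.0]
ft_force: [-0.1, 0.4, 1.1]
gripper_width: 85.4
grasp_force: 0.9
```

Emit:
move_arm(
  series=[100,0,0,0,-0.12,100,0,0,0,-0.24,100,0,0,0,-0.36,100,0,0,-0.001,-0.48,100,0,0,-0.001,-0.6,100,0,0,-0.001,-0.72,100,0,0,-0.001,-0.84,100,0,0,-0.0015,-0.96,100,0,0,-0.0015,-1.08,100,0,0,-0.0015,-1.2],
)

```text
t: 12.82
ee_pos: [498.2, 271.3, 199.7]
eef_rot: [-2.118, 2.318, -0.002]
ft_force: [0.8, 2.2, 1.2]
gripper_width: 85.7
grasp_force: 1.0
```

```bash
python3 st.py
```

```text
t 12.8167 ee [498.23 271.35 199.69] yaw_y 174.84288097839516 q7 2.0762765307436486 F [0.81 2.2  1.23] M [ 0.46 -0.07 -0.1 ] w 85.72322814049575 x [-0.09 -1.  ] y [-1.    0.09]
```

Emit:
move_arm(
  series=[100,0,0,0,-0.1,100,0,0,0,-0.2,100,0,0,0,-0.2,100,0,0,0,-0.12,100,0,0,-0.02,-0.12,100,0,0,-0.04,-0.08,100,0,0,-0.04,0.04,100,0,0,-0.04,0.16,100,0,0,-0.04,0.28,100,0,0,-0.04,0.4],
)

```text
t: 13.65
ee_pos: [497.8, 271.0, 239.3]
eef_rot: [-1.594, 2.706, -0.001]
ft_force: [-0.5, -0.5, 0.3]
gripper_width: 85.6
grasp_force: 0.0
```

Emit:
move_arm(
  series=[100,0,0,0,0.12,100,0,0,0,0.24,100,0,0,0,0.36,100,0,0,0,0.48,100,0,0,0,0.6,100,0,0,0,0.72,100,0,0,0,0.84,100,0,0,0,0.96,100,0,0,0,1.08,100,0,0,0,1.2],
)

```text
t: 14.48
ee_pos: [497.7, 271.2, 239.3]
eef_rot: [0.211, 3.133, 0.001]
ft_force: [-0.6, 0.3, 0.6]
gripper_width: 85.7
grasp_force: 0.0
```

Emit:
move_arm(
  series=[100,0,0,0,0.12,100,0,0,0,0.24,100,0,0,0,0.36,100,0,0,0,0.48,100,0,0,0,0.6,100,0,0,0,0.72,100,0,0,0,0.84,100,0,0,0,0.96,100,0,0,0,1.08,100,0,0,0,1.2],
)

```text
t: 15.32
ee_pos: [497.7, 271.3, 239.3]
eef_rot: [1.944, 2.467, 0.002]
ft_force: [0.0, -0.5, 0.6]
gripper_width: 85.3
grasp_force: 0.0
```

Emit:
move_arm(
  series=[100,0,0,0,0.12,100,0,0,0,0.22,100,0,0,0,0.22],
)

```text
t: 15.57
ee_pos: [497.6, 271.4, 239.2]
eef_rot: [2.201, 2.241, 0.002]
ft_force: [0.6, 0.0, 0.4]
gripper_width: 85.6
grasp_force: 0.0
```

```bash
python3 st.py
```

```text
t 15.5667 ee [497.62 271.41 239.25] yaw_y 1.0109429445863625 q7 -0.573673861316367 F [0.62 0.01 0.36] M [-0.01  0.01  0.  ] w 85.56676501975598 x [-0.02  1.  ] y [1.   0.02]
```

Emit:
move_arm(
  series=[100,0,0,0.018,0,100,0,0,0.036,0,100,0,0,0.04,0,100,0,0,0.04,0,100,0,0,0.04,-0.08,100,0,0,0.04,-0.16,100,0,0,0.04,-0.26,100,0,0,0.04,-0.38,100,0,0,0.04,-0.5,100,0,0,0.0395,-0.62],
)

```text
t: 16.4
ee_pos: [497.9, 271.6, 200.2]
eef_rot: [1.392, 2.815, 0.002]
ft_force: [-0.3, 1.5, -0.9]
gripper_width: 85.3
grasp_force: 0.5
```

Emit:
move_arm(
  series=[100,0,0,0,-0.12,100,0,0,0,-0.24,100,0,0,0,-0.36,100,0,0,-0.001,-0.48,100,0,0,-0.001,-0.6,100,0,0,-0.001,-0.72,100,0,0,-0.001,-0.84,100,0,0,-0.0015,-0.96,100,0,0,-0.0015,-1.08,100,0,0,-0.0015,-1.2],
)

```text
t: 17.23
ee_pos: [498.1, 271.3, 201.8]
eef_rot: [-0.44, 3.109, -0.0]
ft_force: [0.3, 0.2, 1.1]
gripper_width: 85.3
grasp_force: 0.9
```

Emit:
move_arm(
  series=[100,0,0,0,-0.12,100,0,0,0,-0.24,100,0,0,0,-0.36,100,0,0,-0.001,-0.48,100,0,0,-0.001,-0.6,100,0,0,-0.001,-0.72,100,0,0,-0.001,-0.84,100,0,0,-0.0015,-0.96,100,0,0,-0.0015,-1.08,100,0,0,-0.0015,-1.2],
)

```text
t: 18.07
ee_pos: [498.3, 271.4, 203.4]
eef_rot: [-2.118, 2.318, -0.002]
ft_force: [0.0, 2.3, 0.9]
gripper_width: 85.3
grasp_force: 1.0
```

```bash
python3 st.py
```

```text
t 18.0667 ee [498.31 271.37 203.36] yaw_y 174.84961941474506 q7 2.043179128437541 F [0.03 2.34 0.86] M [ 0.44 -0.04 -0.15] w 85.27147307899813 x [-0.09 -1.  ] y [-1.    0.09]
```

Emit:
move_arm(
  series=[100,0,0,0,-0.1,100,0,0,0,-0.2,100,0,0,0,-0.2,100,0,0,0,-0.12,100,0,0,-0.02,-0.12,100,0,0,-0.04,-0.08,100,0,0,-0.04,0.04,100,0,0,-0.04,0.16,100,0,0,-0.04,0.28,100,0,0,-0.04,0.4],
)

```text
t: 18.9
ee_pos: [497.9, 271.0, 242.9]
eef_rot: [-1.594, 2.706, -0.001]
ft_force: [-0.4, -0.6, -0.3]
gripper_width: 85.3
grasp_force: 0.0
```

Emit:
move_arm(
  series=[100,0,0,0,0.12,100,0,0,0,0.24,100,0,0,0,0.36,100,0,0,0,0.48,100,0,0,0,0.6,100,0,0,0,0.72,100,0,0,0,0.84,100,0,0,0,0.96,100,0,0,0,1.08,100,0,0,0,1.2],
)

```text
t: 19.73
ee_pos: [497.8, 271.1, 242.9]
eef_rot: [0.211, 3.133, 0.001]
ft_force: [-0.2, 0.2, 0.3]
gripper_width: 85.3
grasp_force: 0.0
```

Emit:
move_arm(
  series=[100,0,0,0,0.12,100,0,0,0,0.24,100,0,0,0,0.36,100,0,0,0,0.48,100,0,0,0,0.6,100,0,0,0,0.72,100,0,0,0,0.84,100,0,0,0,0.96,100,0,0,0,1.08,100,0,0,0,1.2],
)

```text
t: 20.57
ee_pos: [497.8, 271.3, 243.0]
eef_rot: [1.944, 2.467, 0.002]
ft_force: [0.7, 0.6, -0.1]
gripper_width: 85.4
grasp_force: 0.0
```

Emit:
move_arm(
  series=[100,0,0,0,0.12,100,0,0,0,0.22,100,0,0,0,0.22],
)

```text
t: 20.82
ee_pos: [497.6, 271.4, 242.9]
eef_rot: [2.201, 2.241, 0.002]
ft_force: [0.1, 0.7, 0.8]
gripper_width: 85.3
grasp_force: 0.0
```

```bash
python3 st.py; python3 - <<'E'
from h import *
import cv2
im=ctrl.grab_frame("wrist");c=ctrl.get_calibration("wrist");np.savez("w4.npz",**c)
cv2.imwrite("pics/w4.png",im[:,:,::-1])
E
```

```text
t 20.8167 ee [497.65 271.4  242.87] yaw_y 1.0157491203793225 q7 -0.60872558871282 F [0.1  0.75 0.78] M [-0.05 -0.    0.04] w 85.25965914684204 x [-0.02  1.  ] y [1.   0.02]
```

View pics/w4.png

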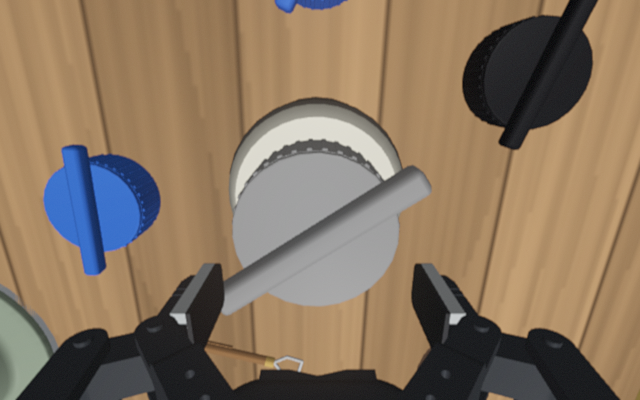

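The bar is at the same 31°, so about 647° have been turned. Last stroke next, slightly slower.

Emit:
move_arm(
  series=[100,0,0,0.018,0,100,0,0,0.036,0,100,0,0,0.04,0,100,0,0,0.04,0,100,0,0,0.04,-0.08,100,0,0,0.04,-0.16,100,0,0,0.04,-0.26,100,0,0,0.04,-0.36,100,0,0,0.04,-0.46,100,0,0,0.0395,-0.56],
)

```text
t: 21.7
ee_pos: [497.9, 271.5, 203.7]
eef_rot: [1.477, 2.772, 0.002]
ft_force: [-0.8, 0.4, -1.5]
gripper_width: 85.0
grasp_force: 0.5
```

Emit:
move_arm(
  series=[100,0,0,0,-0.1,100,0,0,0,-0.2,100,0,0,0,-0.3,100,0,0,-0.001,-0.4,100,0,0,-0.001,-0.5,100,0,0,-0.001,-0.6,100,0,0,-0.001,-0.7,100,0,0,-0.0015,-0.8,100,0,0,-0.0015,-0.9,100,0,0,-0.0015,-1.0],
)

```text
t: 22.53
ee_pos: [498.0, 271.3, 205.2]
eef_rot: [-0.033, 3.14, 0.0]
ft_force: [0.7, 0.2, 0.4]
gripper_width: 85.6
grasp_force: 0.7
```

Emit:
move_arm(
  series=[100,0,0,0,-0.1,100,0,0,0,-0.2,100,0,0,0,-0.3,100,0,0,-0.001,-0.4,100,0,0,-0.001,-0.5,100,0,0,-0.001,-0.6,100,0,0,-0.001,-0.7,100,0,0,-0.0015,-0.8,100,0,0,-0.0015,-0.9,100,0,0,-0.0015,-1.0],
)

```text
t: 23.37
ee_pos: [498.3, 271.4, 206.8]
eef_rot: [-1.533, 2.74, -0.001]
ft_force: [0.6, 1.7, 0.8]
gripper_width: 85.3
grasp_force: 0.8
```

Emit:
move_arm(
  series=[100,0,0,0,-0.1,100,0,0,0,-0.2,100,0,0,0,-0.3,100,0,0,0,-0.4,100,0,0,0,-0.5,100,0,0,0,-0.6,100,0,0,0,-0.7,100,0,0,0,-0.7,100,0,0,0,-0.7],
)

```text
t: 24.12
ee_pos: [498.0, 271.0, 206.1]
eef_rot: [-2.372, 2.059, -0.001]
ft_force: [0.0, 0.5, -0.6]
gripper_width: 85.1
grasp_force: 0.0
```

```bash
python3 st.py
```

```text
t 24.1167 ee [497.96 270.95 206.08] yaw_y -171.9178059181243 q7 2.212673816269899 F [ 0.03  0.53 -0.58] M [-0.01  0.03  0.02] w 85.14523720197933 x [ 0.14 -0.99] y [-0.99 -0.14]
```

Emit:
move_arm(
  series=[100,0,0,0,0.08,100,0,0,-0.02,0.08,100,0,0,-0.045,0.14,100,0,0,-0.045,0.26,100,0,0,-0.045,0.38,100,0,0,-0.045,0.5,100,0,0,-0.045,0.62,100,0,0,-0.045,0.74,100,0,0,-0.045,0.86,100,0,0,-0.045,0.98],
)

```text
t: 24.95
ee_pos: [497.6, 271.1, 251.0]
eef_rot: [-1.114, 2.936, -0.001]
ft_force: [-0.2, -0.5, 0.8]
gripper_width: 85.4
grasp_force: 0.0
```

Emit:
move_arm(
  series=[100,0,0,0,0.1,100,0,0,0,0.14,100,0,0,0,0.14,100,0,0,0.015,0.14,100,0,0,0.03,0.14,100,0,0,0.034,0.14,100,0,0,0.034,0.14,100,0,0,0.034,0.14],
)

```text
t: 25.62
ee_pos: [497.6, 271.4, 216.9]
eef_rot: [-0.921, 3.003, 0.0]
ft_force: [0.4, -0.3, -0.0]
gripper_width: 85.5
grasp_force: 0.0
```

```bash
python3 st.py
```

```text
t 25.6167 ee [497.59 271.35 216.89] yaw_y 124.09395070784558 q7 1.2466008491496297 F [ 0.44 -0.28 -0.  ] M [0.02 0.02 0.04] w 85.46662823393068 x [-0.83 -0.56] y [-0.56  0.83]
```

Emit:
move_arm(
  series=[35,0,0,0,0,35,0,0,0,0,35,0,0,0,0,35,0,0,0,0,25,0,0,0,0,25,0,0,0,0],
  newtons=40,
)

```text
t: 26.12
ee_pos: [497.5, 271.2, 216.4]
eef_rot: [-0.921, 3.003, 0.0]
ft_force: [0.6, 0.3, 1.1]
gripper_width: 21.2
grasp_force: 0.0
```

Emit:
move_arm(
  series=[0,0,0,0,0,0,0,0,0,0,0,0,0,0,0,0,0,0,0,0,0,0,0,0,0],
  newtons=40,
)

```text
t: 26.53
ee_pos: [497.0, 272.3, 216.6]
eef_rot: [-0.922, 3.003, 0.002]
ft_force: [-3.8, 3.9, 2.1]
gripper_width: 14.9
grasp_force: 42.1
```

```bash
python3 st.py
```

```text
t 26.5333 ee [497.02 272.31 216.58] yaw_y 124.14871889983371 q7 1.2462988204706311 F [-3.82  3.9   2.12] M [ 1.01  0.72 -0.01] w 14.943248473458647 x [-0.83 -0.56] y [-0.56  0.83]
```

Emit:
move_arm(
  series=[0,0,0.0015,0,0,0,0,0.0015,0,0,0,0,0.0015,-0.002,0,0,0,0.0015,-0.004,0,0,0,0.0015,-0.006,0,0,0,0.0015,-0.006,0],
  newtons=60,
)

```text
t: 27.03
ee_pos: [496.6, 272.3, 222.5]
eef_rot: [-0.921, 3.004, -0.0]
ft_force: [0.5, -0.7, -3.7]
gripper_width: 14.6
grasp_force: 62.3
```

```bash
python3 st.py
```

```text
t 27.0333 ee [496.64 272.32 222.55] yaw_y 124.0884471466043 q7 1.2485572915542589 F [ 0.45 -0.73 -3.65] M [ 0.03 -0.01  0.  ] w 14.626722381194794 x [-0.83 -0.56] y [-0.56  0.83]
```

The lid is free: the load is only its own weight, about 3.7 N. I lift it straight up.

Emit:
move_arm(
  series=[0,0,0,-0.006,0,0,0,0,-0.014,0,0,0,0,-0.022,0,0,0,0,-0.03,0,0,0,0,-0.038,0,0,0,0,-0.046,0,0,0,0,-0.054,0,0,0,0,-0.06,0,0,0,0,-0.06,0],
)

```text
t: 27.78
ee_pos: [496.9, 272.7, 283.7]
eef_rot: [-0.92, 3.002, 0.0]
ft_force: [0.4, 0.6, -3.5]
gripper_width: 14.3
grasp_force: 62.4
```

```bash
python3 st.py; python3 - <<'E'
from h import *
s=ctrl.sense();R=Ro.from_rotvec(s["eef_rot"]).as_matrix();print(R.T@(np.array([475,-280,s["ee_pos"][2]])-s["ee_pos"]))
E
```

```text
t 27.7833 ee [496.93 272.72 283.73] yaw_y 124.09187746445234 q7 1.2938963951173612 F [ 0.42  0.63 -3.53] M [ 0.   -0.04  0.01] w 14.341697013010247 x [-0.83 -0.56] y [-0.56  0.83]
[ 327.97 -445.44   -0.45]
```

Emit:
move_arm(
  series=[0,0,0,0,0.08,0,0,0,0,0.18,0,0,0,0,0.28,0,0,0,0,0.38,0,0,0,0,0.48,0,0,0,0,0.58,0,0,0,0,0.68,0,0,0,0,0.78,0,0,0,0,0.86,0,0,0,0,0.9],
)

```text
t: 28.62
ee_pos: [496.4, 272.4, 282.0]
eef_rot: [-0.484, -3.104, 0.001]
ft_force: [0.3, -0.4, -2.8]
gripper_width: 14.4
grasp_force: 62.4
```

```bash
python3 st.py; python3 - <<'E'
from h import *
s=ctrl.sense();R=Ro.from_rotvec(s["eef_rot"]).as_matrix();print(R.T@(np.array([475,-280,s["ee_pos"][2]])-s["ee_pos"]))
E
```

```text
t 28.6167 ee [496.42 272.44 282.01] yaw_y 72.260366777769 q7 0.4765942380158902 F [ 0.3  -0.42 -2.85] M [-0.03 -0.04 -0.02] w 14.369198711363293 x [-0.95  0.3 ] y [0.3  0.95]
[-147.92 -532.7     0.2 ]
```

Emit:
move_arm(
  series=[0,-0.002,-0.008,0,0,0,-0.006,-0.022,0,0,0,-0.011,-0.04,0,0,0,-0.017,-0.06,0,0,0,-0.023,-0.082,0,0,0,-0.029,-0.104,0,0,0,-0.035,-0.126,0,0,0,-0.041,-0.148,0,0,0,-0.047,-0.17,0,0,0,-0.053,-0.192,0,0],
)

```text
t: 29.45
ee_pos: [488.8, 70.8, 282.3]
eef_rot: [-0.476, -3.105, 0.001]
ft_force: [1.0, 0.4, -3.3]
gripper_width: 14.5
grasp_force: 62.4
```

Emit:
move_arm(
  series=[0,-0.006,-0.022,0,0,0,-0.012,-0.044,0,0,0,-0.018,-0.066,0,0,0,-0.024,-0.088,0,0,0,-0.03,-0.11,0,0,0,-0.036,-0.132,0,0,0,-0.042,-0.154,0,0,0,-0.048,-0.176,0,0,0,-0.054,-0.198,0,0,0,-0.06,-0.216,0,0],
)

```text
t: 30.28
ee_pos: [480.4, -153.5, 282.3]
eef_rot: [-0.477, -3.105, 0.001]
ft_force: [0.3, 0.2, -3.6]
gripper_width: 14.5
grasp_force: 62.4
```

```bash
python3 st.py; python3 - <<'E'
from h import *
s=ctrl.sense();R=Ro.from_rotvec(s["eef_rot"]).as_matrix();print(R.T@(np.array([475,-280,s["ee_pos"][2]])-s["ee_pos"]))
E
```

```text
t 30.2833 ee [ 480.41 -153.53  282.26] yaw_y 72.53410503863832 q7 1.3622000766040652 F [ 0.35  0.2  -3.58] M [ 0.03 -0.05  0.04] w 14.471892905034387 x [-0.95  0.3 ] y [0.3  0.95]
[ -32.8  -122.27    0.08]
```

Emit:
move_arm(
  series=[0,-0.006,-0.02,0,0,0,-0.011,-0.04,0,0,0,-0.017,-0.06,0,0,0,-0.022,-0.08,0,0,0,-0.027,-0.098,0,0,0,-0.031,-0.112,0,0,0,-0.034,-0.121,0,0,0,-0.035,-0.125,0,0,0,-0.035,-0.125,0,0,0,-0.035,-0.125,0,0],
)

```text
t: 31.12
ee_pos: [477.6, -279.9, 282.2]
eef_rot: [-0.476, -3.105, -0.001]
ft_force: [0.0, 0.5, -3.6]
gripper_width: 14.4
grasp_force: 62.4
```

```bash
python3 st.py; python3 - <<'E'
from h import *
import cv2
s=ctrl.sense();R=Ro.from_rotvec(s["eef_rot"]).as_matrix();print(R.T@(np.array([475,-280,s["ee_pos"][2]])-s["ee_pos"]))
E
```

```text
t 31.1167 ee [ 477.57 -279.89  282.25] yaw_y 72.57194411800887 q7 1.6041176677250344 F [ 0.03  0.54 -3.6 ] M [ 0.01 -0.02 -0.03] w 14.35706118579618 x [-0.95  0.3 ] y [0.3  0.95]
[ 2.42 -0.87  0.  ]
```

Emit:
move_arm(
  series=[0,0.002,-0.001,0.01,0,0,0.002,-0.001,0.03,0,0,0.002,-0.001,0.055,0,0,0.002,-0.001,0.08,0,0,0.002,-0.001,0.105,0,0,0.002,-0.001,0.13,0,0,0.002,-0.001,0.15,0,0,0.002,-0.001,0.165,0,0,0.002,-0.001,0.174,0,0,0.002,-0.001,0.178,0],
)

```text
t: 31.95
ee_pos: [475.0, -279.8, 102.9]
eef_rot: [-0.475, -3.104, -0.001]
ft_force: [-0.4, 0.9, -3.5]
gripper_width: 14.3
grasp_force: 62.3
```

Emit:
move_arm(
  series=[0,0,0,0,0,0,0,0,0.001,0,0,0,0,0.002,0,0,0,0,0.003,0,0,0,0,0.003,0],
)

```text
t: 32.37
ee_pos: [475.7, -280.9, 101.7]
eef_rot: [0.477, 3.104, -0.0]
ft_force: [0.5, -0.1, -3.3]
gripper_width: 14.2
grasp_force: 62.3
```

```bash
python3 st.py
```

```text
t 32.3667 ee [ 475.73 -280.86  101.72] yaw_y 72.53168744887502 q7 1.5371821981501108 F [ 0.53 -0.15 -3.31] M [-0.02  0.06  0.02] w 14.189323577140327 x [-0.95  0.3 ] y [0.3  0.95]
```

Emit:
move_arm(
  series=[0,0,0,0.001,0,0,0,0,0.002,0,0,0,0,0.003,0,0,0,0,0.004,0,0,0,0,0.004,0],
)

```text
t: 32.78
ee_pos: [475.5, -280.7, 97.1]
eef_rot: [-0.477, -3.105, -0.0]
ft_force: [0.4, -0.7, -3.4]
gripper_width: 14.7
grasp_force: 62.3
```

Emit:
move_arm(
  series=[0,0,0,0.0005,0,0,0,0,0.001,0,0,0,0,0.0015,0,0,0,0,0.0015,0],
)

```text
t: 33.12
ee_pos: [476.1, -281.0, 96.6]
eef_rot: [0.477, 3.104, -0.001]
ft_force: [-1.2, 1.6, 11.0]
gripper_width: 14.2
grasp_force: 64.2
```

Contact on the board. I ease the load, open the gripper and withdraw.

Emit:
move_arm(
  series=[0,0,0,-0.0005,0,0,0,0,-0.0005,0,25,0,0,-0.0005,0,40,0,0,-0.0005,0,60,0,0,-0.0005,0,60,0,0,-0.0005,0,60,0,0,-0.0005,0],
)

```text
t: 33.7
ee_pos: [475.5, -280.8, 96.3]
eef_rot: [-0.477, -3.105, 0.0]
ft_force: [-0.4, -0.6, -0.4]
gripper_width: 51.3
grasp_force: 0.0
```

Emit:
move_arm(
  series=[60,0,0,-0.005,0,60,0,0,-0.015,0,60,0,0,-0.03,0,60,0,0,-0.055,0,60,0,0,-0.08,0,60,0,0,-0.11,0,60,0,0,-0.14,0,60,0,0,-0.16,0,60,0,0,-0.16,0,60,0,0,-0.16,0],
)

```text
t: 34.53
ee_pos: [475.9, -280.9, 258.0]
eef_rot: [0.477, 3.103, -0.002]
ft_force: [-0.3, -0.5, -0.6]
gripper_width: 51.5
grasp_force: 0.0
```

```bash
python3 st.py; python3 - <<'E'
from h import *
import cv2
# numeric check: grey (low saturation) lid blobs on the board, from each camera
for n in("wrist","top","side"):
    im=ctrl.grab_frame(n);c=ctrl.get_calibration(n);cv2.imwrite(f"pics/end_{n}.png",im[:,:,::-1])
    h=cv2.cvtColor(im,cv2.COLOR_RGB2HSV)
    m=((h[...,1]<28)&(h[...,2]>100)&(h[...,2]<200)).astype(np.uint8)
    k,l,st,ce=cv2.connectedComponentsWithStats(m)
    for i in range(1,k):
        if st[i,4]>150:print(n,st[i],ce[i],ray(n,*ce[i],80))
E
```

```text
t 34.5333 ee [ 475.86 -280.94  258.03] yaw_y 72.52830184196529 q7 1.5977049798731893 F [-0.34 -0.48 -0.61] M [-0.03 -0.01  0.05] w 51.536975368560555 x [-0.95  0.3 ] y [0.3  0.95]
wrist [540  56  33  40 426] [556.09  76.95] [449.47 -58.95  80.  ]
wrist [ 267  108  101  142 8428] [317.21 176.42] [ 471.82 -280.24   80.  ]
wrist [   0  359   41   41 1003] [ 14.8  384.45] [ 606.87 -699.02   80.  ]
top [   18    11   622   159 22332] [372.03  61.89] [914.97 -91.47  80.  ]
top [ 21  84  34  19 309] [33.31 95.37] [772.56 931.24  80.  ]
top [430 181  22  44 447] [441.13 205.86] [ 466.27 -294.22   80.  ]
top [419 188  19  30 346] [427.42 200.76] [ 480.47 -254.03   80.  ]
top [ 613  303   27   60 1252] [627.09 334.12] [ 113.68 -810.39   80.  ]
top [ 22 382  37  18 330] [ 45.63 393.3 ] [-64.26 783.18  80.  ]
side [  0 159  13  32 264] [  4.31 175.41] [-160.71  746.57   80.  ]
side [266 182  47  25 207] [277.66 194.92] [433.6  228.99  80.  ]
side [394 318  59  45 630] [420.5  339.49] [ 461.39 -291.63   80.  ]
side [217 321  17  79 383] [226.81 361.14] [113.99 -95.45  80.  ]
side [  0 353  16  47 529] [  5.7  379.71] [-248.78  123.01   80.  ]
```

```bash
python3 -c "
from rig import ctrl
print(ctrl.job_done())"
```

```text
the job is handed in; nothing more can be done
None
```

I unscrewed the lid about 2.3 turns, lifted it off and set it down on the clear part of the ware board with its bar up, then handed the job in at about 35 s; the final position check used camera measurements, not a viewed picture.

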